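Seat the pan ring of a portable gas stove

ROBOT

A 6-joint arm with a two-finger parallel gripper is mounted at the origin on the work surface. World frame = base frame: x ahead of the robot, y to its left, z up, the work surface at z = 0. Lengths are in m, angles in degrees, forces in N, time in s.
With the tool pointing down it reaches from about 0.35 to 0.875 m from the base axis. Payload 4.2 kg.
Tool frame: the origin (TCP) lies midway between the tips of the shut fingers; the grasp point (between the pads) lies 19 mm behind it; y points along the fingers, z is the direction in which the jaws open and shut, and the axes are right-handed (so a half turn about y gives the same grasp; the last joint's range is limited). The gripper opens to 87 mm and grips with 3 to 60 N. Pads are 19 mm wide; open, the fingers measure 117 mm over their backs; the gripper's body (75 mm by 190 mm) begins 51 mm behind the grasp point.
Start: joints at [14.817, 22.042, 0.453, 0, -68.411, -14.817], TCP at [0.625, 0, 0.223] pointing down, gripper open.
Joint ranges: [-179.83, 179.83], [-69.29, 118.12], [-61.27, 80.66], [-181.25, 117.63], [-171.15, -9.14], [-177.46, 177.46]. Speed limits (degrees/s): [159.86, 159.86, 180, 180, 180, 180].

INTERFACE

Orientations are given as [roll, pitch, yaw] about the fixed x, y, z axes, in that order (R = Rz(yaw) Ry(pitch) Rx(roll)).
In Python, from workcell import env gives the robot as it stands. The module is installed in compiled form; this text tells all that it offers. Calls block until the motion is done:
- env.goto(position, orientation): joint-space move of the TCP to a pose.
- env.move_straight(position, rotation=None, rate=0.15, force_limit=None): straight line of the TCP; rotation=None keeps the orientation; rate is the mean speed in m/s. With force_limit (N) it stops when the force on the tool has changed by that much, and returns True; else False.
- env.set_joints(angles): joint-space move.
- env.gripper_to(opening, grasp_force=None): opening from 0.0 (shut) to 1.0 (fully open); grasp_force is the grip in N (None keeps the last); returns when the fingers have stopped.
- env.dwell(seconds).
- env.inverse_kinematics(position, orientation): joint angles nearest the present ones, or None.
- env.read_state(): the state.
- env.grab_frame(name): name is "scene" or "side" or "wrist"; returns a dict with "image" (480x640x3 uint8, blue, green, red), "fx", "fy", "cx", "cy" (pixels), "position" and "orientation" of the camera in the world. Camera axes: x right, y up, looking along -z (the intrinsics and any distortion apply to the point x, -y, -z); pixel columns grow to the right and rows downward; lengths in m; the calibration is good to about 2 mm. A picture is of the moment at which its call begins. There is no depth.
A pose or a line that the arm cannot do raises env.Unreachable and nothing moves.
- env.close_job(): hands the job in, once; it reports no verdict.
Trained networks look in a picture, given as the dict that the camera call returned (one of the last four; its "shot" number tells which), for a name from the list of things; names that differ only in an ending like _2 or _b are one class to them, and where a whole thing is asked for, a point or a joint stands for the part that bears it (a point fixed in the world has none). Each returns a list of dicts, best first, with "score" (0 to 1); they miss things now and then, are a little off and sometimes report something else, mostly with a low value. They report only what shows in the picture. A call takes as long as a camera call.
- env.search_frame(picture, thing): "xyz" ([x, y, z] in m, in world coordinates, good to about 4 mm: the middle of the surface that is visible of it).
- env.trace(picture, thing): "mask" (480x640 bool, what is visible of it).
The state is a dict: "clock": time; "joint_positions": joint angles; "qvel": joint speeds; "joint_torque": joint torques, N m; "position": TCP position; "tool_rot": TCP orientation; "force": force on the tool from outside, world axes, zero at the start; "wrist_torque": the same for the moment, N m; "opening": opening from 0.0 (shut) to 1.0 (fully open).
Only numpy, scipy, OpenCV 4.12 (cv2) and the standard library are available. Lean on these libraries where they do the work, as an engineer would, in place of code of your own. Each camera call takes 0.05 s, during which the arm holds its last target. There are 200 camera calls.

TASK

The round pan ring of the gas stove has been left turned out of place, riding high on its spring clips. With a fingertip, turn it round the burner until the notch in its edge is over the small steel tab of the stove, then press it down all round until it is fully home and level. Do not lift the ring out, leave the jar, the bowl, the grill press and the tongs where they are, and take the hand away at the end.

Things in the scene. Friction and masses are not known exactly. Their poses are not given: they have to be found in the camera images.
- stove: Portable gas stove, 250 mm (its x) by 340 mm (its y), standing fast on the shelf. Origin: on the shelf directly below the burner's centre, z up. Its steel top, 76 mm high, has a round well 208 mm across and 10 mm deep (floor 66 mm above the shelf) in which the ring lies. Cartridge lid (80 mm high) on its -y side, a knob low on its -x face.
- burner (a point): Centre of the top of the burner cap, 56 mm across, 90 mm above the shelf, in the middle of the well. Below it a fixed collar 60 mm across, 79 mm high, round which the ring turns with 1.2 mm play.
- clip (a point): One of three sprung steel leaf clips in the well's wall, each 30 mm wide, 98 mm from the burner's centre: this one on the stove's +x side, the others 120 degrees either way. The ring rides on their sloping faces, about 6 mm above the well floor. Pressing (about 6 N spread evenly, up to 15 N at one prong) pushes them outwards; they then let the ring down to the floor and grip its edge.
- ring: Pan ring: loose dark steel ring, 190 mm across, about 0.28 kg, bore 62 mm, plate 4 mm thick, rim 12 mm wide and 10 mm high. Origin: centre of its underside; z up; x axis points to the notch. Home, its underside is on the well floor, 66 mm above the shelf, its rim flush with the stove top; at the start it rides about 6 mm higher, just over the tab, and turns freely both ways.
- notch (a point): Middle of the notch in the ring's rim: 15.5 mm wide, cut 12 mm in from the edge; the point is 92 mm from the ring's centre, 5 mm above the underside
- tab (a point): Upper edge of the stove's fixed locating tab, a steel strip 8 mm wide with a rounded upper edge, reaching radially from the stove top into the well to 86.5 mm from the burner's centre. The point is 92 mm from the centre, 71 mm above the shelf. The ring goes home only with its notch over it (3.7 mm of room either side). The tab's riveted outer end on the stove top is always in view.
- prong0 (a point): Middle of the top edge of one of the ring's four upright prongs, the one 45 degrees anticlockwise (seen from above) from the notch; 68 mm from the ring's centre, 26 mm above its underside. Each prong is a radial blade 4 mm thick, 46 to 86 mm from the centre; a finger beside it can push the ring round.
- prong1 (a point): The same on the prong at 135 degrees anticlockwise from the notch
- prong2 (a point): The same on the prong at 225 degrees
- prong3 (a point): The same on the prong at 315 degrees
- jar: Bystander: squat glass jar with screw lid, 86 mm across, 78 mm high, origin at the centre of its underside
- bowl: Bystander: yellow silicone pinch bowl, 80 mm across, 34 mm high, origin at the centre of its underside
- press: Bystander: round cast aluminium grill press, 144 mm across, 71 mm high over its wooden handle, origin at the centre of its underside
- tongs: Bystander: stainless tongs lying flat, 240 mm long, 18 mm high, origin near mid-length on the underside

How it is judged:
By the outcome, as a careful person would: the job done as asked, in the order asked, and still so for the second after the job is handed in, with the robot touching nothing.
It also fails if it takes over 70 s, if anything falls off the work surface, if the arm or the gripper's body presses on something with over 40 N, if the wrist force passes 120 N, or if a joint passes its speed limit or range.

## Working session

There is one attempt and no reset: what is moved stays moved. The work goes in short steps, each a Python script; the robot and the scene stay as the last script left them, time stands still between calls to the robot, and variables do not carry over. Pictures are saved under pics/ and viewed, about 8 in all and at most 12, crops included, and the job is handed in when it is done.

```bash
mkdir -p pics; ls
python3 - <<'E'
from workcell import env
import cv2
s=env.read_state();print(s['clock'],s['position'],s['tool_rot'],s['force'])
for c in ["scene","side","wrist"]:
    f=env.grab_frame(c);cv2.imwrite(f'pics/a_{c}.png',f['image'])
    print(c,f['fx'],f['fy'],f['cx'],f['cy'],f['position'],f['orientation'],[k for k in f])
    for n in ["stove","burner","clip","ring","notch","tab","prong0","prong1","prong2","prong3","jar","bowl","press","tongs"]:
        r=env.search_frame(f,n);print(n,[( [round(float(v),3) for v in d['xyz']],round(float(d['score']),2)) for d in r[:4]])
print(env.read_state()['clock'])
E
```

```text
pics
0.0 [ 6.24380477e-01 -3.56777544e-06  2.21453364e-01] [-8.98735025e+01  6.51158980e-03  8.99877971e+01] [-0.73718569  0.07862549  0.06095233]
scene 588.1518280304615 588.1518280304615 319.7907297525779 241.81050511777696 [1.18098077 0.39351484 1.28070938] [ 31.46926934   0.30800578 120.70876725] ['image', 'fx', 'fy', 'cx', 'cy', 'position', 'orientation', 'shot']
stove [([0.624, -0.032, 0.074], 0.76)]
burner [([0.628, -0.028, 0.081], 0.82), ([0.573, 0.015, 0.076], 0.28)]
clip [([0.622, -0.025, 0.074], 0.77), ([0.645, 0.2, 0.08], 0.28), ([0.573, 0.019, 0.075], 0.24)]
ring [([0.478, 0.179, 0.018], 0.72), ([0.582, 0.016, 0.074], 0.56)]
notch [([0.576, 0.015, 0.078], 0.59)]
tab [([0.631, -0.027, 0.08], 0.86), ([0.479, 0.178, 0.017], 0.62)]
prong0 [([0.574, 0.016, 0.078], 0.92)]
prong1 [([0.574, 0.016, 0.078], 0.92)]
prong2 [([0.574, 0.016, 0.078], 0.92)]
prong3 [([0.574, 0.016, 0.078], 0.92)]
jar [([0.642, 0.198, 0.079], 0.72), ([0.627, -0.025, 0.08], 0.39)]
bowl [([0.476, 0.18, 0.017], 0.93), ([0.628, -0.027, 0.08], 0.74)]
press [([0.576, -0.337, 0.013], 0.76)]
tongs [([0.742, -0.0
[... 958 characters left out ...]
5923] [-1.45400192e+01 -4.27776376e-02  1.79971120e+02] ['image', 'fx', 'fy', 'cx', 'cy', 'position', 'orientation', 'shot']
stove [([0.569, -0.12, 0.079], 0.66)]
burner [([0.566, -0.12, 0.075], 0.69)]
clip [([0.567, -0.117, 0.072], 0.67)]
ring [([0.565, -0.022, 0.077], 0.78)]
notch [([0.566, -0.024, 0.077], 0.91)]
tab [([0.567, -0.12, 0.076], 0.72)]
prong0 [([0.565, -0.023, 0.076], 0.62)]
prong1 [([0.565, -0.023, 0.076], 0.62)]
prong2 [([0.565, -0.023, 0.076], 0.62)]
prong3 [([0.565, -0.023, 0.076], 0.62)]
jar [([0.627, 0.161, 0.027], 0.73), ([0.568, -0.119, 0.081], 0.4)]
bowl [([0.505, 0.165, 0.011], 0.81)]
press []
tongs [([0.747, -0.05, 0.021], 0.59), ([0.567, -0.027, 0.076], 0.46)]
2.25
```

View pics/a_wrist.png

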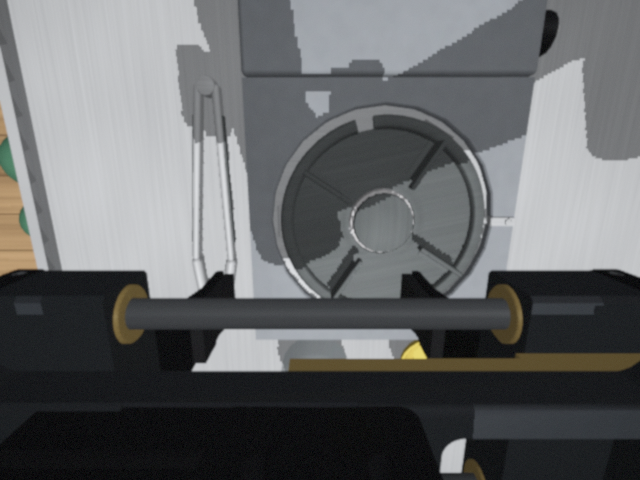

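View pics/a_scene.png

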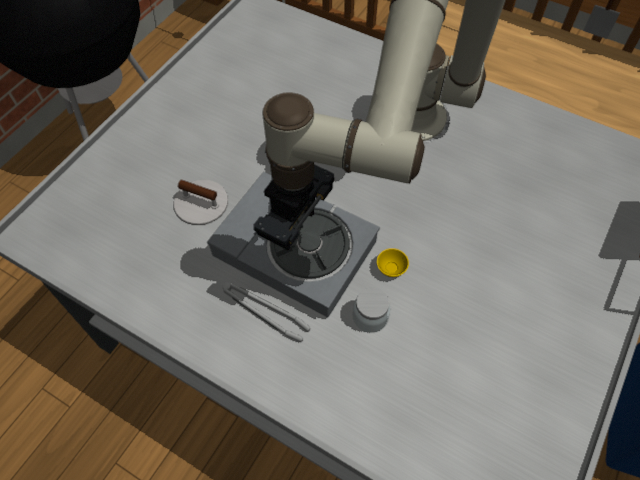

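```bash
cat > h.py <<'E'
from workcell import env
import cv2, numpy as np
from scipy.spatial.transform import Rotation as R
DOWN=[-90,0,90]
def ray(f,u,v):
    d=np.array([(u-f['cx'])/f['fx'],-(v-f['cy'])/f['fy'],-1.])
    return np.array(f['position']),R.from_euler('xyz',f['orientation'],degrees=True).apply(d)
def p2w(f,u,v,z):
    o,d=ray(f,u,v); return o+d*(z-o[2])/d[2]
def w2p(f,p):
    q=R.from_euler('xyz',f['orientation'],degrees=True).inv().apply(np.asarray(p)-f['position'])
    return f['cx']+f['fx']*q[...,0]/-q[...,2], f['cy']-f['fy']*q[...,1]/-q[...,2]
def topdown(f,c,z,h=0.13,n=600):
    """rectified view of plane z: +x right, +y up, centred at c"""
    w=np.array([[c[0]-h,c[1]+h,z],[c[0]+h,c[1]+h,z],[c[0]+h,c[1]-h,z],[c[0]-h,c[1]-h,z]])
    u,v=w2p(f,w); H=cv2.getPerspectiveTransform(np.float32(np.c_[u,v]),np.float32([[0,0],[n,0],[n,n],[0,n]]))
    return cv2.warpPerspective(f['image'],H,(n,n),flags=cv2.INTER_CUBIC)
E
python3 - <<'E'
from h import *
f=env.grab_frame('wrist')
print('burner',p2w(f,383,220,.09),'notch',p2w(f,364,118,.077),'tab',p2w(f,503,221,.077))
env.goto([0.567,0.075,0.28],DOWN)
f=env.grab_frame('wrist')
b=env.trace(f,'ring');print(len(b),[x['score'] for x in b])
import pickle;pickle.dump(dict(f),open('f1.pkl','wb'))
c=p2w(f,*w2p(f,np.array([0.567,-0.022,0.076])),.076)
cv2.imwrite('pics/b.png',topdown(f,c,.079));print(f['position'],f['orientation'],env.read_state()['clock'])
E
```

```text
burner [ 0.56426638 -0.01275447  0.09      ] notch [ 0.58276489 -0.10107283  0.077     ] tab [ 0.44805065 -0.00925348  0.077     ]
1 [0.67]
[0.56554796 0.00674168 0.44364607] [-1.45856379e+01  3.56121296e-02 -1.79951203e+02] 2.9167
```

View pics/b.png

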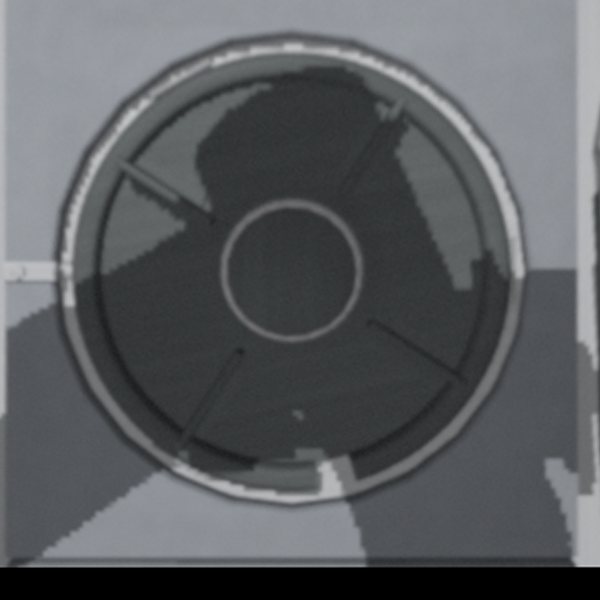

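The top-down view shows the well and burner centred near pixel (291,270), which is about (0.563, -0.009) m. The tab is at the left (30,271), about 180°. The notch is at (337,475), about -78°, and the prongs sit at about -33, 57, 147 and 237°, which is consistent. I need roughly 102° clockwise, so I'll push the 237° prong.

```bash
cat >> h.py <<'E'
C=np.array([0.5631,-0.0090])
def pose(phi,side,z,r=67,off=11.5):
    """finger beside a prong at angle phi (side=+1: on its anticlockwise side); jaws radial"""
    a=np.radians(phi);u=np.array([np.cos(a),np.sin(a)]);t=np.array([-u[1],u[0]])
    p=C+(r*u+side*off*t)/1000
    return [p[0],p[1],z],[-90,0,phi-90]
def look(name,z=.079,pos=(0.567,0.075,0.28),save=True):
    env.goto(list(pos),DOWN); env.dwell(.3); f=env.grab_frame('wrist')
    if save: cv2.imwrite(f'pics/{name}.png',topdown(f,C,z))
    return f
def st(m=''):
    s=env.read_state();print(m,round(s['clock'],1),np.round(s['position'],4),np.round(s['force'],1))
E
python3 - <<'E'
from h import *
env.gripper_to(0)
p,o=pose(243,1,.16);env.goto(p,o)
p,o=pose(243,1,.087);print(env.move_straight(p,o,.1,10));st()
for phi in np.arange(240,138,-4):
    p,o=pose(phi,1,.087)
    if env.move_straight(p,o,.05,30): st('STOP %g'%phi);break
    if phi%12==0: st(phi)
st('end %g'%phi)
p,o=pose(phi+4,1,.087);env.move_straight(p,o,.05)
p,o=pose(phi+4,1,.16);env.move_straight(p,o)
f=look('c');st()
E
```

```text
False
 6.5 [ 0.5436 -0.0738  0.0876] [-0.   0.2  0.3]
240 6.8 [ 0.54   -0.0727  0.0878] [-0. -0.  1.]
228 7.5 [ 0.5277 -0.0664  0.0874] [3.  0.1 1.7]
216 8.3 [ 0.5161 -0.0577  0.0872] [ 4.9 -1.1  1.3]
204 9.1 [ 0.5063 -0.0469  0.0869] [ 3.6 -2.1  0.8]
192 9.8 [ 0.4992 -0.0344  0.0867] [ 1.5 -2.7  0.5]
180 10.6 [ 0.4955 -0.0206  0.0867] [-0.7 -2.2  0.4]
168 11.3 [ 0.4947 -0.0064  0.0868] [-2.2 -2.9  0.3]
156 12.1 [0.497  0.0077 0.0868] [-2.7 -1.2  0.2]
144 12.8 [0.502  0.0211 0.0869] [-4.5 -2.5  0.6]
end 140 13.1 [0.5042 0.0252 0.0868] [-2.9 -2.5 -1.4]
 14.9 [0.5666 0.0747 0.2793] [1.1 0.  0.3]
```

View pics/c.png

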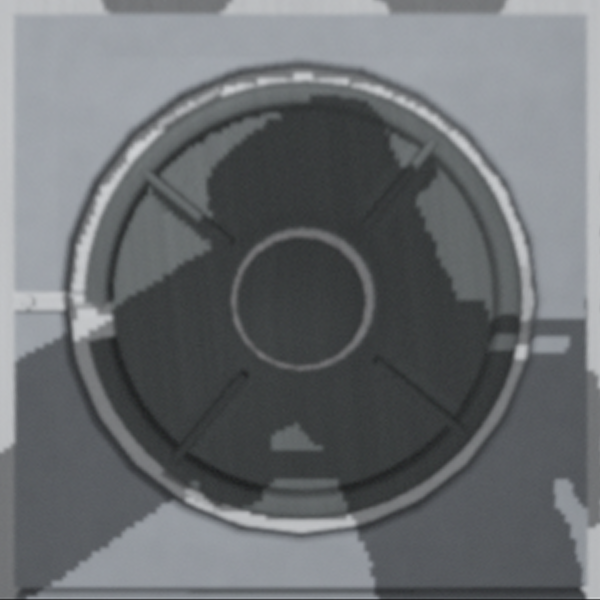

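The notch now shows at (95,322), about 186.5°, against the tab at (30,300), about 180.2°. About 6.5° is left to turn, so I'll push that and zoom in.

Run:
```python
from h import *
p,o=pose(145,1,.16);env.goto(p,o)
p,o=pose(145,1,.087);env.move_straight(p,o,.1,10)
for phi in (141,138,135.5,133.6):
    p,o=pose(phi,1,.087);print(env.move_straight(p,o,.04,30))
st()
p,o=pose(phi+5,1,.087);env.move_straight(p,o,.05)
p,o=pose(phi+5,1,.16);env.move_straight(p,o)
# view with the tab nearer to the camera
env.goto([0.49,0.075,0.22],DOWN);env.dwell(.3);f=env.grab_frame('wrist')
C2=[.5642,-.0087]
a=topdown(f,[C2[0]-.095,C2[1]],.080,.025,500)
cv2.line(a,(0,250),(60,250),(0,0,255),1)
cv2.imwrite('pics/d.png',a);st()
```

```text
False
False
False
False
 17.5 [0.5072 0.0308 0.0865] [-3.9 -3.5  0.7]
 19.4 [0.4899 0.0746 0.2195] [ 0.8  0.2 -0.6]
```

View pics/d.png

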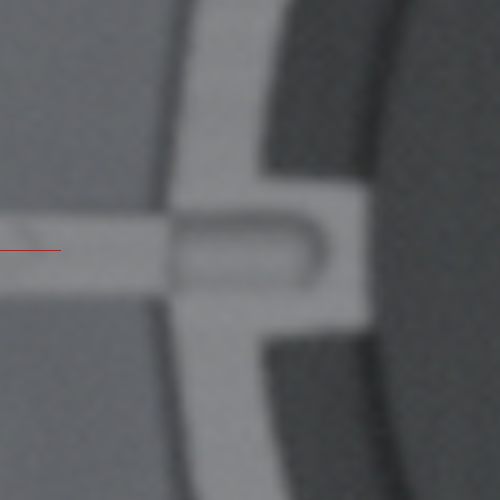

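The notch is clearly centred over the tab: notch edges at rows 178 and 335, tab edges at 212 and 292, so about 0.4 mm off. Next I press the prongs down in rounds.

```bash
sed -i 's/^C=.*/C=np.array([0.5642,-0.0087])/' h.py
python3 - <<'E'
from h import *
def press(phi,lim,zt=.0895):
    yaw=phi if abs(phi-135)<=50 else phi
    p,_=pose(phi,1,.115,r=67,off=0)
    o=[-90,0,90]
    env.goto(p,o);env.dwell(.1)
    # free air then press
    hit=env.move_straight([p[0],p[1],zt],None,.03,lim)
    st(f'{phi} lim{lim} hit={hit}')
    env.move_straight(p,None,.15)
for lim in (18,22):
    for phi in (135,315,225,45): press(phi,lim)
E
```

```text
135 lim18 hit=True 20.7 [0.5166 0.0386 0.093 ] [-1.3 -0.1  6.1]
315 lim18 hit=True 22.5 [ 0.6118 -0.0564  0.0925] [-1.4  1.2  4.4]
225 lim18 hit=True 24.1 [ 0.5166 -0.0561  0.0924] [-2.   1.6  5.9]
45 lim18 hit=True 25.9 [0.6113 0.0386 0.0925] [-1.1  0.5  4.1]
135 lim22 hit=True 27.6 [0.5166 0.0386 0.0924] [-1.1  1.3  3.9]
315 lim22 hit=False 29.6 [ 0.6113 -0.0561  0.0923] [-6.4  2.9 14.7]
225 lim22 hit=True 31.3 [ 0.5166 -0.0561  0.0924] [-0.9 -0.3  4.6]
45 lim22 hit=False 33.3 [0.6114 0.0386 0.0923] [-6.3  0.6 14.6]
```

All four prongs stop at z of about 92.4 mm, and home is 92 mm. I'll check with light touches and a picture.

Run:
```python
from h import *
for phi in (45,135,225,315):
    p,_=pose(phi,1,.102,off=0)
    env.goto([p[0],p[1],.112],DOWN)
    env.move_straight(p,None,.1)
    print(env.move_straight([p[0],p[1],.090],None,.015,3));st(phi)
    env.move_straight([p[0],p[1],.112],None,.15)
env.move_straight([p[0],p[1],.2],None,.2)
f=look('e',z=.078);a=topdown(f,C,.078,.12,520)
env.goto([0.49,0.075,0.22],DOWN);env.dwell(.3);f2=env.grab_frame('wrist')
b=topdown(f2,[C[0]-.095,C[1]],.076,.025,260)
cv2.imwrite('pics/e.png',np.hstack([a,np.vstack([b,np.zeros_like(b)])]));
f3=env.grab_frame('side')
for n in ['jar','bowl','press','tongs']:
    print(n,[np.round(d['xyz'],3) for d in env.search_frame(f3,n)[:1]])
st()
```

```text
True
45 34.7 [0.6115 0.0387 0.0924] [-0.3  1.5  3.9]
True
135 36.4 [0.5168 0.0387 0.0924] [-0.9  1.5  3.8]
True
225 38.0 [ 0.5167 -0.0561  0.0924] [-0.6  0.9  5.7]
True
315 39.6 [ 0.6115 -0.056   0.0924] [-0.1  0.2  3.9]
jar [array([0.622, 0.176, 0.072])]
bowl [array([0.49 , 0.199, 0.021])]
press [array([ 0.558, -0.345,  0.012])]
tongs [array([ 0.738, -0.044,  0.019])]
 42.6 [0.4901 0.075  0.22  ] [ 0.9 -1.4  0.1]
```

View pics/e.png

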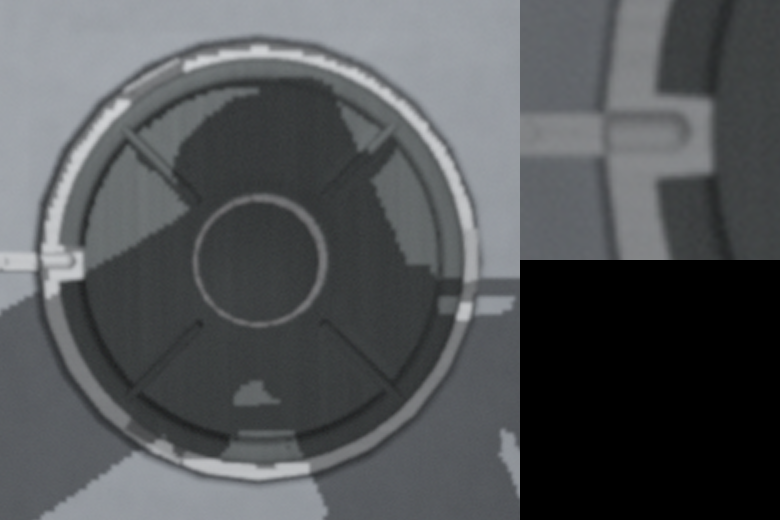

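The picture shows the tab inside the notch at (60,262), the prongs on the diagonals and the ring concentric in the well. The four light touches agree at 92.4 mm. The hand is clear, so I'm handing in.

Run:
```python
from h import *
env.goto([0.55,0.06,0.30],DOWN);env.dwell(.3);st();env.close_job()
```

```text
43.4 [0.5493 0.06   0.2993] [0.3 0.6 0.3]
the job is handed in; nothing more can be done
```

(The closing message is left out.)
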